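# Nest the cake moulds behind the pastry counter

### The arm

A 6-joint arm with a two-finger parallel gripper is mounted at the origin on the work surface. World frame = base frame: x ahead of the robot, y to its left, z up, the work surface at z = 0. Lengths are in m, angles in degrees, forces in N, time in s.
With the tool pointing down it reaches from about 0.375 to 0.9 m from the base axis. Payload 3.1 kg.
Tool frame: the origin (TCP) lies at the very end of the fingers, on their centre line; the grasp point (between the pads) lies 19 mm behind it; z points along the fingers, y is the direction in which the jaws open and shut (so a half turn about z gives the same grasp; the last joint's range is limited). The gripper opens to 87 mm and grips with 3 to 60 N. Pads are 19 mm wide; open, the fingers measure 117 mm over their backs; the gripper's body (75 mm by 190 mm) begins 51 mm behind the grasp point.
Start: joints at [57.84, 30.224, 82.088, -0, 67.689, -10.227], TCP at [0.233, 0.58, 0.192] pointing down, gripper open.
Joint ranges: [-176.69, 176.69], [-43.24, 126.21], [12.49, 139.97], [-82, 262], [0, 151.66], [-163.58, 163.58]. Speed limits (degrees/s): [159.86, 159.86, 180, 180, 180, 180].

### API

Orientations are given as a 3x3 rotation matrix whose columns are the frame's x, y, z axes.
In Python, from rig import bot gives the robot as it stands. The module is installed in compiled form; this text tells all that it offers.
- The arm moves only by the tool play_rows, never from a script. Its argument "targets" is a list of rows, each a list of 7 numbers: the closure, from 0 (fully open) to 1 (shut), then the shift along the world's x, y, z in m, then the turn, a rotation vector about the world's x, y, z in rad. A call has 1 to 12 rows; each row shifts and turns the commanded pose from where the row before left it; what a row does not reach is not made up. A row lasts 1/8 s, in which the tool goes at most 62.5 mm and 10.7 degrees, less where a joint would pass 70% of its speed; a pose out of reach is approached as far as the arm can. A call with a gripper value outside its range is refused whole. The fingers move at their own pace and stop on an object; the grip force is fixed at half the most. Time passes only in rows, so rows that do not move let the fingers close. It gives the time, the measured TCP pose, the force and the opening at its end, in the units of the state.
- bot.read_state(): the state, without advancing time (a new reading comes with each control period).
- bot.capture(name): name is "scene" or "top" or "wrist"; returns the picture (400x640x3 uint8, blue, green, red); there is no depth.
- bot.get_calibration(name): a dict with "fx", "fy", "cx", "cy" (pixels), "R" (3x3) and "t" (3): a world point X has camera coordinates R X + t. Camera axes: x right, y down, z forward; pixel columns grow to the right and rows downward; lengths in m; the calibration is good to about 2 mm. A picture is of the moment at which its call begins: read the wrist's pose just before it. get_calibration takes no time and is no camera call; for the wrist camera it gives the pose at the moment of the call.
- bot.hand_in(): hands the job in, once; it reports no verdict.
The state is a dict: "time_s": time; "joint_positions": joint angles; "qvel": joint speeds; "tau": joint torques, N m; "position": TCP position; "tcp_rot": TCP orientation; "force": force on the tool from outside, world axes, zero at the start; "moment": the same for the moment, N m; "opening": opening from 0.0 (shut) to 1.0 (fully open).
Only numpy, scipy, OpenCV 4.12 (cv2) and the standard library are available. Lean on these libraries where they do the work, as an engineer would, in place of code of your own. Each camera call takes 0.05 s, during which the arm holds its last target. There are 200 camera calls.

### The job

Put the three round steel moulds away as a nest, largest first: stand the medium mould upright on the bottom of the large tin and let go of it, then stand the small mould upright on the bottom of the medium one. The tin and both moulds end upright with their mouths up; leave the square cutter where it is.

Things in the scene. Friction and masses are not known exactly. Their poses are not given: they have to be found in the camera images.
- large_tin: The widest and lowest of the three round moulds: a straight-sided, open-topped steel cake tin, 150 mm across outside, 144 mm inside, 40 mm high, its bottom 4 mm thick; about 0.3 kg, standing loose on the counter, mouth up. Origin: centre of its underside; z up through the mouth. Round, so its yaw means nothing.
- medium_mould: The medium round mould: straight-sided, open-topped steel, 64 mm across outside, 59 mm inside, 50 mm high, its bottom 4 mm thick; about 0.09 kg, standing mouth up on the counter. It can be gripped across its whole width. Origin: centre of its underside; z up through the mouth. Its yaw means nothing.
- small_mould: The small round mould, the narrowest and tallest: a straight-sided, open-topped steel tube with a bottom, 34 mm across outside, 62 mm high; about 0.06 kg, standing mouth up on the counter. Standing in the medium mould it rises 16 mm above that one's rim. Origin: centre of its underside; z up through the mouth. Its yaw means nothing.
- square_cutter: A square steel pastry cutter, not part of the nest: an open frame without a bottom, 56 by 56 mm outside, 45 mm high, walls 2.5 mm, standing on the counter. Origin: centre of its underside; z up; x and y are square to its walls. The large tin, the two round moulds and this cutter stand in any order in a rough row across the robot's front, at least 130 mm apart between centres; the rest of the counter's things stand outside that row.
Things that resemble listed ones, but are neither listed nor needed, are in the scene too. What is shaped like the medium_mould but pink is not meant. Several things have the shape of the large_tin; the one meant has the colours described above.

How it is judged:
By the outcome, as a careful person would: the job done as asked, in the order asked, and still so for the second after the job is handed in, with the robot touching nothing.
It also fails if it takes over 53 s, if anything falls off the work surface, if the arm or the gripper's body presses on something with over 40 N, if the wrist force passes 120 N, or if a joint passes its speed limit or range.

## Working session

There is one attempt and no reset: what is moved stays moved. The work goes in short steps, Python scripts to look and compute and a tool call to move; the robot and the scene stay as the last step left them, time stands still between calls to the robot, and variables do not carry over. Pictures are saved under pics/ and viewed, about 8 in all and at most 12, crops included, and the job is handed in when it is done.

Besides the shell and the picture viewer there is one more tool, called as a command line: name --pt "numbers of a row" for each row, then --argument value for the rest. play_rows: Moves the arm, as the interface text tells. Its arguments: {"type":"object","properties":{"targets":{"type":"array","items":{"type":"array","items":{"type":"number"}}}},"required":["targets"]}

```bash
mkdir -p pics
cat > h.py <<'E'
import numpy as np, cv2
from rig import bot
def ray(cal,u,v,z):
    R=np.array(cal["R"]);t=np.array(cal["t"]);c=-R.T@t
    d=R.T@np.array([(u-cal["cx"])/cal["fx"],(v-cal["cy"])/cal["fy"],1.])
    return c+d*(z-c[2])/d[2]
def proj(cal,X):
    p=np.array(cal["R"])@np.array(X)+np.array(cal["t"])
    return cal["fx"]*p[0]/p[2]+cal["cx"],cal["fy"]*p[1]/p[2]+cal["cy"]
E
python3 - <<'E'
from h import *
for n in("top","scene"):
    c=bot.get_calibration(n);cv2.imwrite(f"pics/{n}0.png",bot.capture(n))
    print(n,c["fx"],-np.array(c["R"]).T@np.array(c["t"]))
s=bot.read_state();print(s["time_s"],s["position"],np.round(s["tcp_rot"],3),s["opening"])
E
```

```text
top 368.20401138653807 [ 0.49611477 -0.01184844  0.83543757]
scene 364.72207419067195 [1.02971958 0.36645528 0.65591224]
0.1 [0.23304738 0.5791821  0.19138462] [[-0.928  0.374 -0.001]
 [ 0.374  0.928 -0.002]
 [ 0.    -0.002 -1.   ]] 1.004248781186444
```

View pics/top0.png

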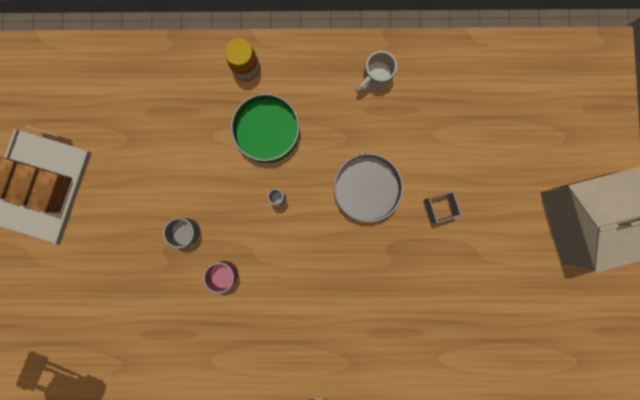

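View pics/scene0.png

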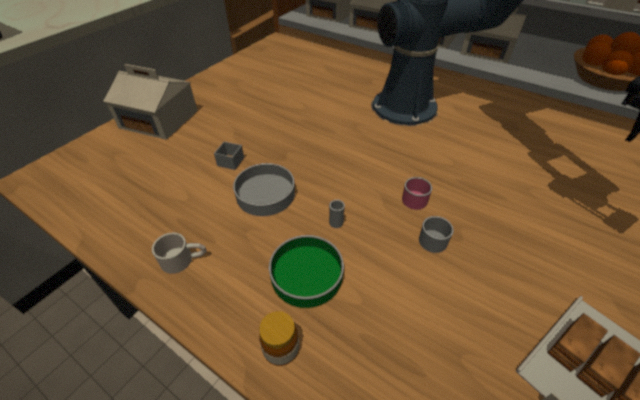

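The top view shows the medium mould at (181,234) with its pink decoy at (220,278). The small mould is at (277,198), the grey tin at (368,188) and the cutter at (442,208). The green tin at (265,128) is a decoy, and the scene view agrees.

Run:
```python
from h import *
im=cv2.imread("pics/top0.png");c=bot.get_calibration("top")
hsv=cv2.cvtColor(im,cv2.COLOR_BGR2HSV)
m=((hsv[...,1]<90)*255).astype(np.uint8)
for n,p,h,d in(("med",(181,234),.05,64),("small",(277,198),.062,34),("tin",(368,188),.04,150),("cut",(442,208),.045,56)):
    best=None
    for k in cv2.findContours(m,cv2.RETR_EXTERNAL,cv2.CHAIN_APPROX_NONE)[0]:
        if cv2.contourArea(k)>60 and cv2.pointPolygonTest(cv2.convexHull(k),p,False)>=0: best=k
    if best is None: print(n,None);continue
    (u,v),r=cv2.minEnclosingCircle(best)
    X=ray(c,u,v,h); e=cv2.boundingRect(best)
    print(n,(round(u,1),round(v,1)),"diam mm",2000*r*(c_z:=(.8354-h))/c["fx"],"want",d,"pos",X.round(4),e,"reach",np.hypot(*X[:2]).round(3))
```

```text
med (180.9, 233.0) diam mm 77.55746766627081 want 64 pos [0.4741 0.2833 0.05  ] (163, 218, 37, 31) reach 0.552
small (276.0, 196.5) diam mm 38.559849266844964 want 34 pos [0.5497 0.08   0.062 ] (267, 188, 18, 17) reach 0.555
tin (367.9, 187.4) diam mm 151.06189045261766 want 150 pos [ 0.5697 -0.1166  0.04  ] (334, 153, 69, 69) reach 0.582
cut (442.7, 207.0) diam mm 81.77214729526818 want 56 pos [ 0.5259 -0.276   0.045 ] (425, 191, 36, 32) reach 0.594
```

play_rows --pt "0 0.03 -0.037 0 0 0 0" --pt "0 0.03 -0.037 0 0 0 0" --pt "0 0.03 -0.037 0 0 0 0" --pt "0 0.03 -0.037 0 0 0 0" --pt "0 0.03 -0.037 0 0 0 0" --pt "0 0.03 -0.037 0 0 0 0" --pt "0 0.03 -0.037 0 0 0 0" --pt "0 0.03 -0.034 0 0 0 0" --pt "0 0 0 0 0 0 0" --pt "0 0 0 0 0 0 0"

```text
time_s: 1.35
position: [0.4727, 0.2867, 0.1918]
tcp_rot: [[-0.927, 0.374, -0.002], [0.374, 0.927, 0.0], [0.002, -0.001, -1.0]]
force: [-0.9, 1.1, -0.2]
opening: 0.998
```

Run:
```python
from h import *
c=bot.get_calibration("wrist");im=bot.capture("wrist");cv2.imwrite("pics/w1.png",im);np.save("w1.npy",c)
s=bot.read_state();print(s["time_s"],s["position"],s["force"],proj(c,[.474,.286,.05]),proj(c,s["position"]))
```

```text
1.4 [0.47232999 0.28719434 0.19188726] [-0.91799062 -0.66645918  0.94460762] (np.float64(316.61041944427217), np.float64(176.41619738987958)) (np.float64(316.8237775801631), np.float64(223.31170797527324))
```

View pics/w1.png

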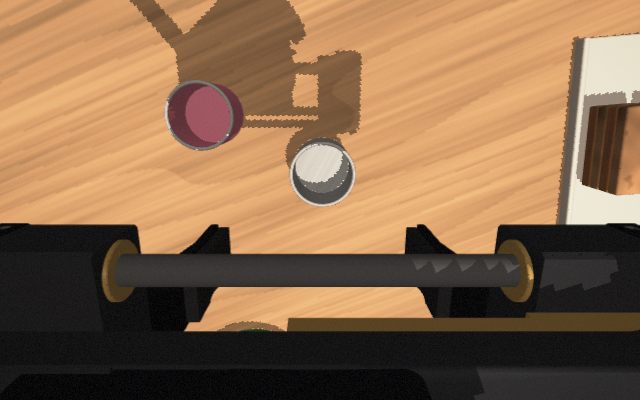

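The wrist view shows the steel medium mould, with its rim circle centred near (322,174) and a radius of about 32 px. The pink decoy is at (203,115), clear of the fingers.

```bash
cat >> h.py <<'E'
def rim(im,c,p,h,diam,win=60):
    """rim circle near pixel p: Hough, size-checked; returns candidates"""
    C=-np.array(c["R"]).T@np.array(c["t"]); r0=c["fx"]*diam/2/(C[2]-h)
    x0,y0=int(max(p[0]-win,0)),int(max(p[1]-win,0))
    g=cv2.cvtColor(im,cv2.COLOR_BGR2GRAY)[y0:y0+2*win,x0:x0+2*win]
    g=cv2.resize(g,None,fx=4,fy=4,interpolation=cv2.INTER_CUBIC)
    k=cv2.HoughCircles(g,cv2.HOUGH_GRADIENT_ALT,1.5,20,param1=150,param2=.5,minRadius=int(4*r0*.85),maxRadius=int(4*r0*1.12))
    print("expected r",r0)
    for u,v,r in ([] if k is None else k[0][:4]):
        u,v,r=(u+.5)/4-.5+x0,(v+.5)/4-.5+y0,r/4; print((u.round(1),v.round(1)),"r",r,ray(c,u,v,h).round(4))
E
python3 - <<'E'
from h import *
c=np.load("w1.npy",allow_pickle=True).item()
im=cv2.imread("pics/w1.png");rim(im,c,(322,174),.05,.064)
print(ray(c,322.5,174.5,.05))
E
```

```text
expected r 33.58186058576227
(np.float32(321.6), np.float32(174.8)) r 31.058575 [0.4743 0.2911 0.05  ]
[0.47438355 0.29201449 0.05      ]
```

play_rows --pt "0 0.002 0.0045 -0.04 0 0 0" --pt "0 0 0 -0.05 0 0 0" --pt "0 0 0 -0.042 0 0 0" --pt "0 0 0 -0.025 0 0 0" --pt "0 0 0 -0.013 0 0 0" --pt "0 0 0 0 0 0 0" --pt "1 0 0 0 0 0 0" --pt "1 0 0 0 0 0 0" --pt "1 0 0 0 0 0 0" --pt "1 0 0 0 0 0 0" --pt "1 0 0 0 0 0 0" --pt "1 0 0 0 0 0 0"

```text
time_s: 2.9
position: [0.4754, 0.2912, 0.0222]
tcp_rot: [[-0.928, 0.374, -0.0], [0.374, 0.928, -0.0], [0.0, -0.0, -1.0]]
force: [0.3, -0.2, 0.3]
opening: 0.399
```

play_rows --pt "1 0 0 0 0 0 0"

```text
time_s: 3.02
position: [0.4754, 0.2912, 0.0222]
tcp_rot: [[-0.928, 0.374, -0.0], [0.374, 0.928, -0.0], [0.0, -0.0, -1.0]]
force: [0.5, -0.3, 0.6]
opening: 0.287
```

Run:
```python
from h import *
im=bot.capture("wrist");cv2.imwrite("pics/w2.png",im)
s=bot.read_state();print(s["time_s"],s["position"],s["force"],s["opening"])
```

```text
3.075 [0.47535312 0.2912498  0.0221845 ] [-0.74372144 -0.09802632 -0.37897883] 0.24096649889328525
```

View pics/w2.png

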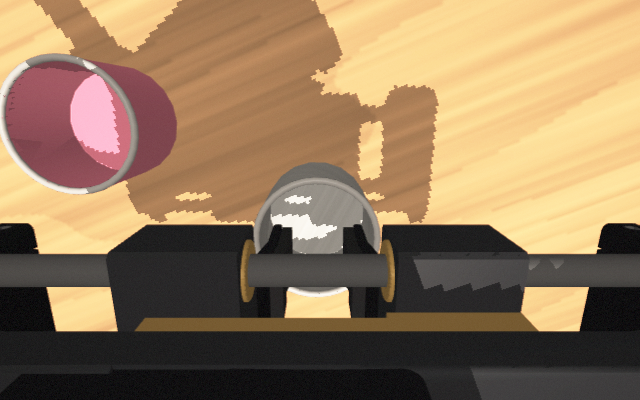

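The rim, about (318,238) and 129 px wide, is still around the fingers, yet they have closed past 64 mm. I'll check the geometry before moving anything.

Run:
```python
from h import *
c=bot.get_calibration("wrist");s=bot.read_state()
C=-np.array(c["R"]).T@np.array(c["t"]);P=np.array(s["position"]);R=np.array(s["tcp_rot"])
print("cam",C,"fwd",np.array(c["R"])[2],"tcp px",proj(c,P),"opening",s["opening"])
for w in(.087,.064,.03):
  for b in(0,.019,.04): print(w,b,[np.round(proj(c,P+R@[0,k*w/2,-b])) for k in(1,-1)])
for z in(0.05,.03): print("rim",z,[ray(c,u,v,z).round(4) for u,v in((253,240),(382,240),(318,180),(318,295))])
for h in(0,.05): print("exp", h,[np.round(proj(c,[.4745+R[0,i]*k*.032,.2914+R[1,i]*k*.032,h])) for i in(0,1) for k in(1,-1)])
```

```text
cam [0.41204144 0.31742089 0.21376333] fwd [ 0.23531417 -0.09525096 -0.96724066] tcp px (np.float64(316.3476350204042), np.float64(224.0178012006698)) opening 0.24096649889328525
0.087 0 [array([391., 224.]), array([241., 224.])]
0.087 0.019 [array([399., 236.]), array([234., 236.])]
0.087 0.04 [array([409., 253.]), array([223., 253.])]
0.064 0 [array([372., 224.]), array([261., 224.])]
0.064 0.019 [array([377., 236.]), array([255., 236.])]
0.064 0.04 [array([384., 253.]), array([248., 253.])]
0.03 0 [array([342., 224.]), array([290., 224.])]
0.03 0.019 [array([345., 236.]), array([288., 236.])]
0.03 0.04 [array([348., 253.]), array([284., 253.])]
rim 0.05 [array([0.4621, 0.2624, 0.05  ]), array([0.4863, 0.3224, 0.05  ]), array([0.4458, 0.3041, 0.05  ]), array([0.5029, 0.2811, 0.05  ])]
rim 0.03 [array([0.4683, 0.2557, 0.03  ]), array([0.4954, 0.323 , 0.03  ]), array([0.4499, 0.3025, 0.03  ]), array([0.514 , 0.2767, 0.03  ])]
exp 0 [array([316., 162.]), array([316., 257.]), array([366., 211.]), array([266., 211.])]
exp 0.05 [array([316., 179.]), array([316., 298.]), array([380., 241.]), array([252., 241.])]
```

Run:
```python
from h import *
c=bot.get_calibration("scene");im=bot.capture("scene");s=bot.read_state();u,v=map(int,proj(c,s["position"]))
print(u,v,s["opening"],s["force"],s["time_s"])
a=cv2.resize(im[v-60:v+40,u-60:u+60],None,fx=5,fy=5,interpolation=cv2.INTER_CUBIC)
cv2.imwrite("pics/s2.png",cv2.convertScaleAbs(a,alpha=1.6))
```

```text
434 235 0.19606238061454978 [-0.16758143  0.03535303 -0.15835802] 3.125
```

View pics/s2.png

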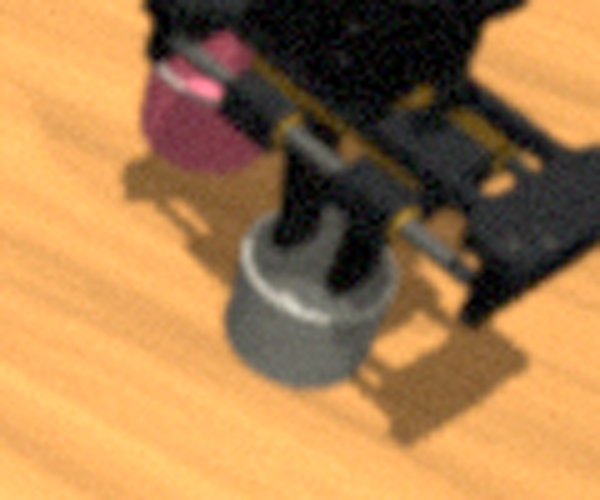

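The fingers are closing inside the mould and it hasn't moved. I'll lift straight out, reopen, and redo the descent in checked steps.

play_rows --pt "0.85 0 0 0.02 0 0 0" --pt "0.85 0 0 0.035 0 0 0" --pt "0 0 0 0.02 0 0 0" --pt "0 0 0 0 0 0 0" --pt "0 0 0 0 0 0 0" --pt "0 0 0 0 0 0 0" --pt "0 0 0 0 0 0 0" --pt "0 0 0 0 0 0 0" --pt "0 0 0 0 0 0 0" --pt "0 0 0 0 0 0 0"

```text
time_s: 4.38
position: [0.4754, 0.2913, 0.0972]
tcp_rot: [[-0.928, 0.374, -0.0], [0.374, 0.928, -0.0], [0.0, -0.0, -1.0]]
force: [0.5, -0.6, 0.4]
opening: 0.956
```

Run:
```python
from h import *
c=bot.get_calibration("wrist");im=bot.capture("wrist");s=bot.read_state()
print(s["time_s"],s["position"],s["opening"],s["force"]);u,v=proj(c,[.4745,.2914,.05]);print(u,v)
cv2.imwrite("pics/w3.png",im);rim(im,c,(u,v),.05,.064,80)
```

```text
4.425 [0.47541134 0.29127064 0.09725431] 0.9710740762621372 [ 0.35627713 -0.09455246  1.07158026]
316.2179894614172 200.3476569744626
expected r 46.901889610092766
(np.float32(315.9), np.float32(197.2)) r 42.883553 [0.4723 0.292  0.05  ]
```

View pics/w3.png

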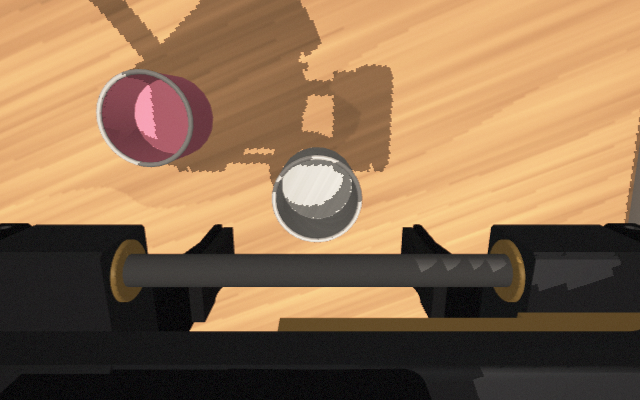

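The mould is still upright at (317,198), 88 px across, and the open fingers clear it on both sides. I'll descend again, checking the opening in stages.

play_rows --pt "0 0 0 -0.04 0 0 0" --pt "0 0 0 -0.03 0 0 0" --pt "0 0 0 -0.008 0 0 0" --pt "0 0 0 0 0 0 0" --pt "0 0 0 0 0 0 0"

```text
time_s: 5.05
position: [0.4764, 0.2917, 0.0204]
tcp_rot: [[-0.928, 0.373, 0.002], [0.373, 0.928, 0.001], [-0.002, 0.002, -1.0]]
force: [0.9, 0.8, 0.6]
opening: 0.998
```

play_rows --pt "0.3 0 0 0 0 0 0" --pt "0.3 0 0 0 0 0 0" --pt "0.3 0 0 0 0 0 0"

```text
time_s: 5.42
position: [0.4756, 0.2913, 0.0196]
tcp_rot: [[-0.928, 0.373, 0.001], [0.373, 0.928, 0.0], [-0.0, 0.0, -1.0]]
force: [-1.1, 0.3, -0.6]
opening: 0.752
```

Run:
```python
from h import *
im=bot.capture("wrist");s=bot.read_state();print(s["time_s"],s["position"],s["opening"],s["force"])
cv2.imwrite("pics/w4.png",im[100:340,150:490])
```

```text
5.475 [0.47541054 0.29118216 0.01949046] 0.736122669002781 [-1.03689545 -0.1364756   0.88294432]
```

View pics/w4.png

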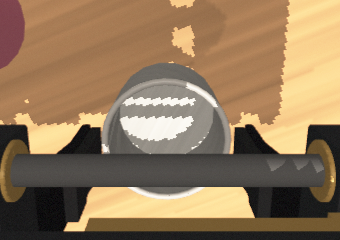

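The fingers are now just outside the mould at 0.736, which is 64 mm. Next I'll close a little further to see whether they stop.

play_rows --pt "0.33 0 0 0 0 0 0" --pt "0.33 0 0 0 0 0 0" --pt "0.33 0 0 0 0 0 0"

```text
time_s: 5.85
position: [0.4757, 0.2913, 0.0201]
tcp_rot: [[-0.928, 0.373, 0.001], [0.373, 0.928, 0.0], [-0.001, 0.0, -1.0]]
force: [-0.5, -1.5, 5.3]
opening: 0.67
```

Run:
```python
from h import *
im=bot.capture("wrist");s=bot.read_state();print(s["time_s"],s["position"],s["opening"],s["force"],np.round(s["tau"],2))
cv2.imwrite("pics/w5.png",im[100:340,150:490])
```

```text
5.9 [0.47573321 0.29125739 0.02006372] 0.672321108690221 [-0.84571489 -1.36334264  5.26821444] [  0.16 -39.87  -9.06   0.12  -0.23  -0.  ]
```

View pics/w5.png

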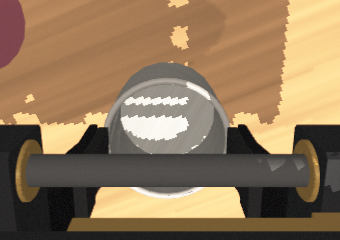

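The fingers seem to hold the walls. I'll try a small lift.

play_rows --pt "0.33 0 0 0.005 0 0 0" --pt "0.33 0 0 0.01 0 0 0" --pt "0.33 0 0 0.01 0 0 0" --pt "0.33 0 0 0 0 0 0"

```text
time_s: 6.4
position: [0.4763, 0.2916, 0.0454]
tcp_rot: [[-0.928, 0.373, 0.002], [0.373, 0.928, 0.001], [-0.002, 0.002, -1.0]]
force: [-0.4, -0.1, -0.8]
opening: 0.672
```

Run:
```python
from h import *
im=bot.capture("wrist");c=bot.get_calibration("wrist");s=bot.read_state();print(s["time_s"],s["position"],s["opening"],s["force"])
a=cv2.imread("pics/w5.png");b=im[100:340,150:490]
cv2.imwrite("pics/w6.png",np.hstack([a,b]))
print([np.round(np.array(proj(c,[.4754,.2913,z]))-[150,100]) for z in(.05,.075)])
```

```text
6.45 [0.47582864 0.29143352 0.04489248] 0.6714280663407758 [ 0.23479385  0.29032743 -0.71983818]
[array([166., 127.]), array([166., 144.])]
```

View pics/w6.png

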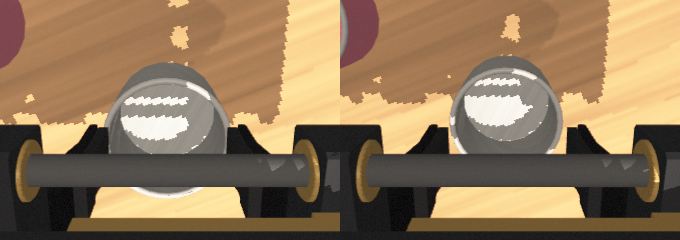

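The mould stayed on the counter: its rim shrank in view while the fingers slid up the walls. I'll grip lower, with the pads near mid-height, and watch where the fingers stop.

play_rows --pt "0 0 0 0.03 0 0 0" --pt "0 0 0 0 0 0 0" --pt "0 0 0 0 0 0 0" --pt "0 0 0 0 0 0 0" --pt "0 0 0 -0.03 0 0 0" --pt "0 0 0 -0.03 0 0 0" --pt "0 0 0 -0.009 0 0 0" --pt "0 0 0 0 0 0 0" --pt "0 0 0 0 0 0 0"

```text
time_s: 7.58
position: [0.4761, 0.2915, 0.006]
tcp_rot: [[-0.928, 0.374, 0.001], [0.374, 0.928, 0.001], [-0.001, 0.001, -1.0]]
force: [-0.2, -0.4, 0.1]
opening: 1.0
```

play_rows --pt "0.35 0 0 0 0 0 0" --pt "0.35 0 0 0 0 0 0" --pt "0.35 0 0 0 0 0 0" --pt "0.35 0 0 0 0 0 0" --pt "0.35 0 0 0 0 0 0"

```text
time_s: 8.2
position: [0.4756, 0.2913, 0.0056]
tcp_rot: [[-0.928, 0.373, 0.0], [0.373, 0.928, 0.0], [-0.0, 0.0, -1.0]]
force: [-0.2, 0.1, 4.6]
opening: 0.725
```

play_rows --pt "0.45 0 0 0 0 0 0" --pt "0.45 0 0 0 0 0 0"

```text
time_s: 8.45
position: [0.4756, 0.2913, 0.0056]
tcp_rot: [[-0.928, 0.373, 0.0], [0.373, 0.928, 0.0], [-0.0, 0.0, -1.0]]
force: [-0.9, -0.6, 6.4]
opening: 0.722
```

The fingers now stop at 0.722, about 63 mm, so this grip holds. I'll squeeze fully, lift and verify.

play_rows --pt "0.6 0 0 0 0 0 0" --pt "0.6 0 0 0 0 0 0" --pt "0.6 0 0 0.01 0 0 0" --pt "0.6 0 0 0.015 0 0 0" --pt "0.6 0 0 0 0 0 0"

```text
time_s: 9.07
position: [0.4766, 0.2917, 0.0317]
tcp_rot: [[-0.928, 0.374, 0.003], [0.374, 0.928, 0.001], [-0.002, 0.002, -1.0]]
force: [0.6, -0.4, -1.1]
opening: 0.731
```

Run:
```python
from h import *
c=bot.get_calibration("wrist");im=bot.capture("wrist");s=bot.read_state();print(s["time_s"],s["position"],s["opening"],s["force"])
# rim span in the row through the rim's side, expected if carried / if left behind
P=np.array(s["position"]);R=np.array(s["tcp_rot"])
for z in(.05,.075): print(z,[np.round(proj(c,[P[0]+R[0,0]*k*.032,P[1]+R[1,0]*k*.032,z])) for k in(1,-1)])
cv2.imwrite("pics/w7.png",im[100:340,150:490])
g=cv2.cvtColor(im,cv2.COLOR_BGR2GRAY);print(g[140:256:4,316])
```

```text
9.125 [0.47606825 0.29151954 0.03111543] 0.7280489354206963 [ 0.37545162 -0.46239135 -0.70794872]
0.05 [array([315., 176.]), array([316., 289.])]
0.075 [array([315., 188.]), array([316., 316.])]
[127 128 123 126 128 132 132 106 102 105 103 104 170 118 143 143 143 145
 247 206 144 144 142 245 247 246 243 140 139]
```

The bright rim is at row 188, matching the carried height, and the force reads about −0.8 N, the mould's weight. So it is held. I'll lift to 0.13 m and carry it over the tin.

play_rows --pt "0.6 0 0 0.04 0 0 0" --pt "0.6 0 0 0.06 0 0 0" --pt "0.6 0.006 -0.025 0 0 0 0" --pt "0.6 0.01 -0.044 0 0 0 0" --pt "0.6 0.01 -0.045 0 0 0 0" --pt "0.6 0.01 -0.045 0 0 0 0" --pt "0.6 0.011 -0.045 0 0 0 0" --pt "0.6 0.011 -0.045 0 0 0 0" --pt "0.6 0.011 -0.045 0 0 0 0" --pt "0.6 0.01 -0.045 0 0 0 0" --pt "0.6 0.01 -0.045 0 0 0 0" --pt "0.6 0.005 -0.024 0 0 0 0"

```text
time_s: 10.62
position: [0.5697, -0.1189, 0.1299]
tcp_rot: [[-0.927, 0.376, 0.0], [0.376, 0.927, 0.0], [-0.0, 0.0, -1.0]]
force: [0.3, 0.3, -1.1]
opening: 0.723
```

Run:
```python
from h import *
im=cv2.imread("pics/top0.png");c=bot.get_calibration("top")
rim(im,c,(368,188),.04,.147);rim(im,c,(277,198),.062,.034,30)
c=bot.get_calibration("wrist");w=bot.capture("wrist");s=bot.read_state();print(s["time_s"],s["position"],s["opening"],s["force"]);cv2.imwrite("pics/w8.png",w)
print(proj(c,[.57,-.117,.04]))
```

```text
expected r 34.022776547132366
(np.float32(369.1), np.float32(188.0)) r 33.21673 [ 0.5684 -0.1193  0.04  ]
expected r 8.093049011459586
(np.float32(280.4), np.float32(205.1)) r 7.6240106 [0.5314 0.0708 0.062 ]
10.675 [ 0.57070633 -0.12140647  0.13008171] 0.7267830579428363 [ 0.56443793 -1.20002073 -1.08832022]
(np.float64(318.9002849317716), np.float64(186.8239736142541))
```

View pics/w8.png

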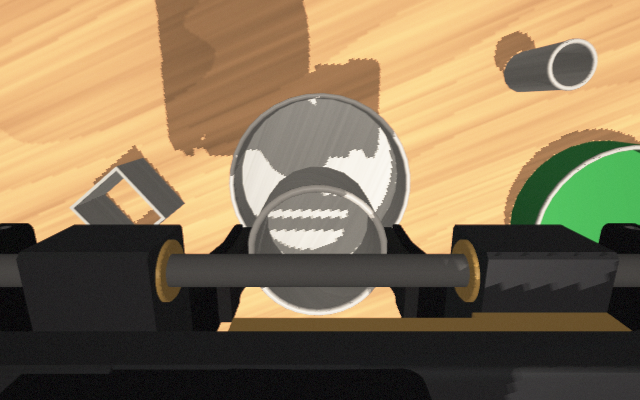

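The wrist view shows the medium mould held upright, with the tin's rim centred near (320,185), as predicted. The small mould is at (573,64) and the cutter has not moved. Now I'll lower the mould into the tin.

play_rows --pt "0.6 -0.001 0.003 -0.03 0 0 0" --pt "0.6 0 0 -0.04 0 0 0" --pt "0.6 0 0 -0.03 0 0 0" --pt "0.6 0 0 -0.012 0 0 0" --pt "0.6 0 0 -0.005 0 0 0" --pt "0.6 0 0 -0.001 0 0 0" --pt "0.6 0 0 -0.001 0 0 0" --pt "0.6 0 0 0 0 0 0" --pt "0.6 0 0 0 0 0 0"

```text
time_s: 11.8
position: [0.5687, -0.1139, 0.0118]
tcp_rot: [[-0.928, 0.374, 0.001], [0.374, 0.928, -0.0], [-0.001, -0.0, -1.0]]
force: [0.8, -0.5, -0.8]
opening: 0.724
```

play_rows --pt "0.6 0 -0.003 -0.001 0 0 0" --pt "0.6 0 0 -0.001 0 0 0" --pt "0.6 0 0 0 0 0 0" --pt "0.1 0 0 0 0 0 0" --pt "0.1 0 0 0 0 0 0" --pt "0.1 0 0 0 0 0 0" --pt "0.1 0 0 0 0 0 0"

```text
time_s: 12.68
position: [0.5684, -0.1166, 0.0091]
tcp_rot: [[-0.928, 0.374, -0.0], [0.374, 0.928, 0.0], [0.0, 0.0, -1.0]]
force: [-0.6, -1.0, 0.2]
opening: 0.896
```

play_rows --pt "0.1 0 0 0.03 0 0 0" --pt "0.1 0 0 0.05 0 0 0" --pt "0 0 0 0.05 0 0 0" --pt "0 -0.003 0.03 0.03 0 0 0" --pt "0 -0.004 0.045 0 0 0 0" --pt "0 -0.004 0.045 0 0 0 0" --pt "0 -0.004 0.045 0 0 0 0" --pt "0 -0.003 0.031 0 0 0 0" --pt "0 0 0 0 0 0 0" --pt "0 0 0 0 0 0 0"

```text
time_s: 13.92
position: [0.5506, 0.0787, 0.1692]
tcp_rot: [[-0.928, 0.373, 0.0], [0.373, 0.928, -0.001], [-0.0, -0.0, -1.0]]
force: [-0.3, -0.2, 0.2]
opening: 1.001
```

Run:
```python
from h import *
c=bot.get_calibration("wrist");w=bot.capture("wrist");s=bot.read_state();print(s["time_s"],s["position"],s["opening"],s["force"])
np.save("w9.npy",c);cv2.imwrite("pics/w9.png",w)
u,v=proj(c,[.5497,.08,.062]);print("small exp",u,v);rim(w,c,(u,v),.062,.034,45)
t=bot.capture("top");ct=bot.get_calibration("top")
u2,v2=map(int,proj(ct,[.569,-.117,.04]));rim(t,ct,(u2,v2),.054,.064,40);rim(t,ct,(u2,v2),.04,.147,60)
a=cv2.resize(t[v2-50:v2+50,u2-50:u2+50],(400,400),interpolation=cv2.INTER_CUBIC)
b=w[max(0,int(v)-100):int(v)+100,int(u)-100:int(u)+100];b=cv2.resize(b,(400,400))
cv2.imwrite("pics/c9.png",np.hstack([a,b]));print("crop origin w",int(u)-100,max(0,int(v)-100),"top",u2-50,v2-50)
```

```text
13.975 [0.55061944 0.07834581 0.16920368] 1.0034044427480677 [-0.70668697 -0.22427229 -0.43914262]
small exp 317.6968362985491 181.2199800194851
expected r 19.914455289189267
(np.float32(321.5), np.float32(181.8)) r 18.12563 [0.5514 0.0829 0.062 ]
expected r 15.078016154600656
(np.float32(366.6), np.float32(195.8)) r 13.621644 [ 0.5506 -0.1119  0.054 ]
(np.float32(368.9), np.float32(187.1)) r 13.37333 [ 0.569  -0.1169  0.054 ]
expected r 34.022776547132366
(np.float32(368.4), np.float32(187.8)) r 32.19066 [ 0.5689 -0.1177  0.04  ]
crop origin w 217 81 top 318 137
```

View pics/c9.png

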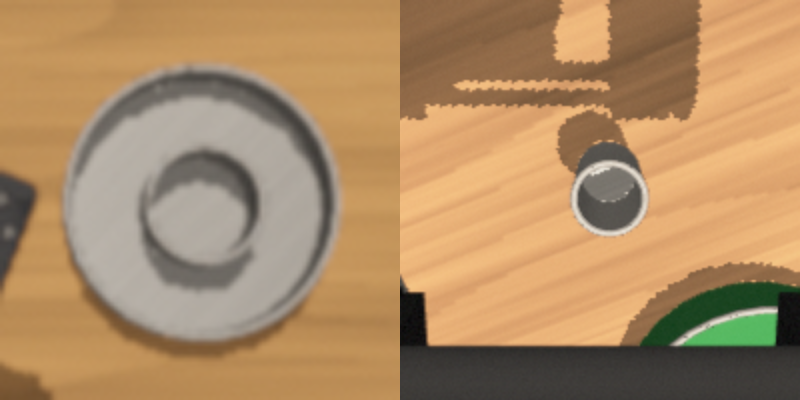

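The medium mould stands upright at the tin's centre; Hough gives (0.569,−0.117) for both. The small rim's centre is at wrist (322,180), which casts to (0.551,0.083). I'll grip its top part with the tips 46 mm up, so the fingers stay above the medium's rim.

play_rows --pt "0.2 0.001 0.0045 -0.03 0 0 0" --pt "0.2 0 0 -0.04 0 0 0" --pt "0.2 0 0 -0.035 0 0 0" --pt "0.2 0 0 -0.014 0 0 0" --pt "0.2 0 0 -0.004 0 0 0" --pt "0.2 0 0 0 0 0 0" --pt "0.2 0 0 0 0 0 0"

```text
time_s: 14.9
position: [0.5525, 0.0837, 0.0475]
tcp_rot: [[-0.928, 0.374, 0.003], [0.374, 0.928, -0.0], [-0.002, 0.001, -1.0]]
force: [-0.2, 0.8, -0.3]
opening: 0.801
```

play_rows --pt "0.68 0 0 0 0 0 0" --pt "0.68 0 0 0 0 0 0" --pt "0.68 0 0 0 0 0 0" --pt "0.68 0 0 0 0 0 0" --pt "0.68 0 0 0 0 0 0" --pt "0.68 0 0 0 0 0 0" --pt "0.68 0 0 0 0 0 0"

```text
time_s: 15.78
position: [0.5514, 0.0838, 0.0462]
tcp_rot: [[-0.928, 0.374, -0.0], [0.374, 0.928, -0.0], [0.0, -0.0, -1.0]]
force: [0.2, 0.3, 0.2]
opening: 0.322
```

The fingers closed to 0.322 (28 mm) on a 34 mm tube, so the upper wall may not be holding, as with the medium. I'll lift slightly and check numerically where the rim goes.

play_rows --pt "0.68 0 0 0.008 0 0 0" --pt "0.68 0 0 0.012 0 0 0" --pt "0.68 0 0 0 0 0 0"

```text
time_s: 16.15
position: [0.5527, 0.0837, 0.0678]
tcp_rot: [[-0.928, 0.373, 0.003], [0.373, 0.928, -0.0], [-0.003, 0.001, -1.0]]
force: [0.2, -0.1, -0.2]
opening: 0.318
```

Run:
```python
from h import *
c=bot.get_calibration("wrist");w=bot.capture("wrist");s=bot.read_state();print(s["time_s"],s["position"],s["opening"],s["force"])
cv2.imwrite("pics/w10.png",w)
C=np.array([.5514,.0829]);R=np.array(s["tcp_rot"])
for z in(.062,.082): print(z,[np.round(proj(c,[*(C+R[:2,0]*k*.017),z])) for k in(1,-1)])
hs=cv2.cvtColor(w,cv2.COLOR_BGR2HSV)
for u in(305,316,325): print(u,[(v,int(hs[v,u,1]),int(hs[v,u,2])) for v in range(160,256,4)])
```

```text
16.2 [0.55212481 0.08374446 0.06723408] 0.31800464644934046 [ 0.57363356 -0.23111095 -0.42290182]
0.062 [array([314., 192.]), array([314., 246.])]
0.082 [array([314., 201.]), array([314., 261.])]
305 [(160, 126, 176), (164, 126, 168), (168, 123, 174), (172, 81, 142), (176, 21, 109), (180, 23, 109), (184, 26, 108), (188, 26, 106), (192, 27, 172), (196, 25, 152), (200, 22, 148), (204, 23, 153), (208, 25, 112), (212, 24, 106), (216, 24, 106), (220, 21, 108), (224, 21, 107), (228, 26, 108), (232, 23, 111), (236, 26, 106), (240, 9, 252), (244, 102, 252), (248, 101, 252), (252, 110, 249)]
316 [(160, 129, 168), (164, 127, 171), (168, 127, 181), (172, 21, 108), (176, 24, 108), (180, 28, 108), (184, 22, 104), (188, 30, 119), (192, 26, 155), (196, 25, 151), (200, 23, 153), (204, 25, 155), (208, 26, 154), (212, 26, 109), (216, 21, 108), (220, 23, 111), (224, 23, 111), (228, 23, 110), (232, 24, 108), (236, 28, 111), (240, 21, 232), (244, 98, 252), (248, 111, 248), (252, 113, 246)]
325 [(160, 129, 176), (164, 126, 184), (168, 125, 179), (172, 113, 165), (176, 22, 105), (180, 24, 107), (184, 24, 106), (188, 24, 105), (192, 29, 158), (196, 25, 135), (200, 22, 153), (204, 23, 152), (208, 24, 116), (212, 23, 109), (216, 23, 110), (220, 23, 109), (224, 23, 110), (228, 26, 109), (232, 23, 110), (236, 25, 141), (240, 15, 246), (244, 109, 250), (248, 114, 246), (252, 111, 249)]
```

The rim spans rows 188–241, where a mould left on the counter should be: upright but not carried. The medium only gripped well when held lower, so I'll probe lower down the small one.

play_rows --pt "0.4 0 0 0.02 0 0 0" --pt "0.4 -0.003 0 0 0 0 0" --pt "0.4 0 0 0 0 0 0" --pt "0.4 0 0 -0.03 0 0 0" --pt "0.4 0 0 -0.024 0 0 0" --pt "0.4 0 0 0 0 0 0" --pt "0.68 0 0 0 0 0 0" --pt "0.68 0 0 0 0 0 0" --pt "0.68 0 0 0 0 0 0" --pt "0.68 0 0 0 0 0 0" --pt "0.68 0 0 0 0 0 0"

```text
time_s: 17.58
position: [0.5485, 0.0838, 0.0325]
tcp_rot: [[-0.928, 0.374, 0.0], [0.374, 0.928, -0.0], [-0.0, 0.0, -1.0]]
force: [-0.1, 0.8, -0.2]
opening: 0.325
```

play_rows --pt "0.4 0 0 0 0 0 0" --pt "0.4 0 0 0 0 0 0" --pt "0.4 0 0 0 0 0 0" --pt "0.4 0 0 -0.01 0 0 0" --pt "0.4 0 0 0 0 0 0" --pt "0.68 0 0 0 0 0 0" --pt "0.68 0 0 0 0 0 0" --pt "0.68 0 0 0 0 0 0" --pt "0.68 0 0 0 0 0 0" --pt "0.68 0 0 0 0 0 0"

```text
time_s: 18.82
position: [0.5485, 0.0837, 0.0223]
tcp_rot: [[-0.928, 0.373, 0.0], [0.373, 0.928, -0.0], [-0.0, 0.0, -1.0]]
force: [0.4, 0.9, -0.2]
opening: 0.376
```

It stops at 0.376 (about 33 mm) here. All the tries fit if the physical fingertips sit about 30 mm above the reported TCP, so the earlier closings were simply above the rims. On that basis I want the reported z near 0.0195, with true tips at about 0.050. Regripping 3 mm lower.

play_rows --pt "0.4 0 0 0 0 0 0" --pt "0.4 0 0 0 0 0 0" --pt "0.4 0 0 -0.003 0 0 0" --pt "0.4 0 0 0 0 0 0" --pt "0.75 0 0 0 0 0 0" --pt "0.75 0 0 0 0 0 0" --pt "0.75 0 0 0 0 0 0" --pt "0.75 0 0 0 0 0 0" --pt "0.75 0 0 0 0 0 0"

```text
time_s: 19.95
position: [0.5484, 0.0837, 0.0193]
tcp_rot: [[-0.928, 0.374, 0.0], [0.374, 0.928, 0.0], [-0.0, 0.0, -1.0]]
force: [0.3, 0.3, -0.2]
opening: 0.378
```

play_rows --pt "0.75 0 0 0.01 0 0 0" --pt "0.75 0 0 0.02 0 0 0" --pt "0.75 0 0 0 0 0 0" --pt "0.75 0 0 0 0 0 0"

```text
time_s: 20.45
position: [0.5482, 0.0838, 0.0493]
tcp_rot: [[-0.928, 0.374, -0.0], [0.374, 0.928, 0.0], [0.0, 0.0, -1.0]]
force: [-0.7, -0.0, -1.5]
opening: 0.378
```

Run:
```python
from h import *
c=bot.get_calibration("wrist");w=bot.capture("wrist");s=bot.read_state();print(s["time_s"],s["position"],s["opening"],s["force"])
cv2.imwrite("pics/w11.png",w);R=np.array(s["tcp_rot"]);C=np.array(s["position"][:2])
for z in(.062,.092): print(z,[np.round(proj(c,[*(C+R[:2,0]*k*.017),z])) for k in(1,-1)])
hs=cv2.cvtColor(w,cv2.COLOR_BGR2HSV)
for u in(305,316): print(u,[(v,int(hs[v,u,1]),int(hs[v,u,2])) for v in range(150,256,4)])
```

```text
20.5 [0.54795999 0.08377646 0.04890317] 0.3728906600486054 [ 0.21250129  0.12455142 -0.65647096]
0.062 [array([316., 201.]), array([316., 260.])]
0.092 [array([316., 220.]), array([316., 288.])]
305 [(150, 125, 183), (154, 128, 187), (158, 130, 175), (162, 124, 183), (166, 126, 182), (170, 125, 183), (174, 125, 177), (178, 128, 178), (182, 128, 177), (186, 126, 184), (190, 125, 181), (194, 79, 139), (198, 23, 111), (202, 28, 111), (206, 26, 108), (210, 21, 111), (214, 23, 111), (218, 25, 113), (222, 27, 112), (226, 28, 164), (230, 29, 148), (234, 26, 156), (238, 24, 106), (242, 24, 105), (246, 24, 107), (250, 22, 106), (254, 21, 60)]
316 [(150, 125, 188), (154, 126, 172), (158, 128, 180), (162, 126, 178), (166, 123, 180), (170, 127, 175), (174, 126, 176), (178, 128, 175), (182, 128, 184), (186, 123, 184), (190, 126, 176), (194, 23, 112), (198, 25, 111), (202, 21, 110), (206, 23, 110), (210, 21, 111), (214, 28, 111), (218, 25, 110), (222, 26, 135), (226, 27, 170), (230, 24, 151), (234, 22, 160), (238, 13, 244), (242, 23, 109), (246, 21, 111), (250, 25, 114), (254, 13, 59)]
```

The small mould is carried: its rim is at row 222, as predicted for a lifted mould, with −0.7 N of weight. Now lift and carry it over the medium.

play_rows --pt "0.75 0 0 0.03 0 0 0" --pt "0.75 0 0 0.031 0 0 0" --pt "0.75 0.003 -0.024 0 0 0 0" --pt "0.75 0.004 -0.036 0 0 0 0" --pt "0.75 0.004 -0.041 0 0 0 0" --pt "0.75 0.004 -0.041 0 0 0 0" --pt "0.75 0.004 -0.036 0 0 0 0" --pt "0.75 0.002 -0.023 0 0 0 0" --pt "0.75 0 0 0 0 0 0" --pt "0.75 0 0 0 0 0 0" --pt "0.75 0 0 0 0 0 0"

```text
time_s: 21.88
position: [0.569, -0.1157, 0.1101]
tcp_rot: [[-0.928, 0.372, -0.001], [0.372, 0.928, 0.001], [0.001, 0.0, -1.0]]
force: [-0.1, 0.3, -0.4]
opening: 0.377
```

Run:
```python
from h import *
c=bot.get_calibration("wrist");w=bot.capture("wrist");s=bot.read_state();print(s["time_s"],s["position"],s["opening"],s["force"])
cv2.imwrite("pics/w12.png",w)
u,v=proj(c,[.569,-.117,.04]);print("tin exp",u,v);rim(w,c,(u,v),.04,.147,130)
u,v=proj(c,[.569,-.117,.054]);print("med exp",u,v);rim(w,c,(u,v),.054,.0615,60)
```

```text
21.925 [ 0.569139   -0.11584643  0.11022964] 0.38208007794188587 [-0.07784648  1.46058705 -1.19641079]
tin exp 315.031253796004 194.07694944612595
expected r 98.27118631934317
(np.float32(316.2), np.float32(190.0)) r 93.032036 [ 0.5663 -0.1149  0.04  ]
med exp 314.91723051949214 198.92405762090735
expected r 43.436582978885795
(np.float32(315.9), np.float32(193.9)) r 39.915974 [ 0.5657 -0.1149  0.054 ]
(np.float32(315.9), np.float32(193.9)) r 44.772884 [ 0.5657 -0.1149  0.054 ]
```

View pics/w12.png

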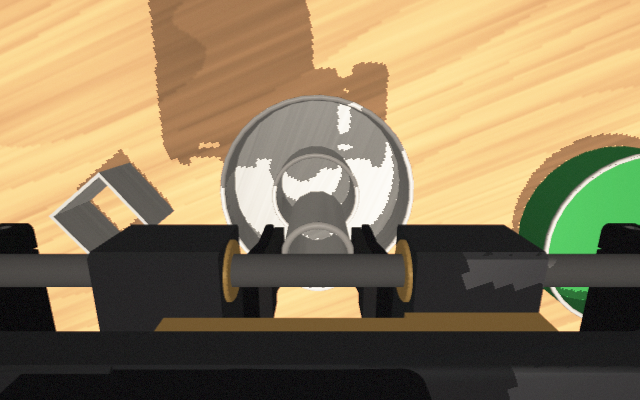

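My last view shows the small mould held upright at (318,245) above the medium at (315,197) in the tin. Its centre agrees with the TCP within 4 mm, and there are 12 mm to spare. Lowering.

play_rows --pt "0.75 -0.001 0 -0.015 0 0 0" --pt "0.75 0 0 -0.02 0 0 0" --pt "0.75 0 0 -0.02 0 0 0" --pt "0.75 0 0 -0.015 0 0 0" --pt "0.75 0 0 -0.008 0 0 0" --pt "0.75 0 0 -0.003 0 0 0" --pt "0.75 0 0 0 0 0 0" --pt "0.75 0 0 0 0 0 0"

```text
time_s: 22.92
position: [0.5689, -0.1175, 0.0299]
tcp_rot: [[-0.928, 0.373, 0.001], [0.373, 0.928, -0.001], [-0.001, -0.0, -1.0]]
force: [0.2, -0.5, -0.2]
opening: 0.381
```

play_rows --pt "0.75 0 0 -0.001 0 0 0" --pt "0.75 0 0 -0.001 0 0 0" --pt "0.75 0 0 0 0 0 0" --pt "0.75 0 0 0 0 0 0"

```text
time_s: 23.42
position: [0.5684, -0.1173, 0.0273]
tcp_rot: [[-0.928, 0.374, 0.0], [0.374, 0.928, -0.0], [-0.0, 0.0, -1.0]]
force: [-0.4, 0.4, -0.3]
opening: 0.378
```

play_rows --pt "0.4 0 0 0 0 0 0" --pt "0.4 0 0 0 0 0 0" --pt "0.4 0 0 0 0 0 0" --pt "0.4 0 0 0.01 0 0 0" --pt "0.4 0 0 0.03 0 0 0" --pt "0.4 0 0 0.05 0 0 0" --pt "0.4 0 0 0.05 0 0 0" --pt "0.4 -0.01 0.05 0.01 0 0 0" --pt "0.4 -0.01 0.055 0 0 0 0" --pt "0.4 -0.01 0.055 0 0 0 0" --pt "0.4 -0.01 0.04 0 0 0 0" --pt "0.4 0 0 0 0 0 0"

```text
time_s: 24.92
position: [0.5271, 0.0854, 0.178]
tcp_rot: [[-0.929, 0.369, -0.0], [0.369, 0.929, 0.0], [0.0, 0.0, -1.0]]
force: [-0.0, -0.7, 0.1]
opening: 0.598
```

Run:
```python
from h import *
s=bot.read_state();print(s["time_s"],s["position"],s["opening"],s["force"])
t=bot.capture("top");c=bot.get_calibration("top");cv2.imwrite("pics/t2.png",t)
u,v=map(int,proj(c,[.569,-.117,.05]))
rim(t,c,(u,v),.070,.034,25);rim(t,c,(u,v),.054,.064,30);rim(t,c,(u,v),.04,.147,60)
sc=bot.capture("scene");cs=bot.get_calibration("scene");cv2.imwrite("pics/s3.png",sc)
# scene: expected rows of small's rim (z .07) and mould rim; grey profile through the nest axis
g=cv2.cvtColor(sc,cv2.COLOR_BGR2GRAY)
for z,r in((.07,.017),(.054,.032),(.04,.075)):
    print(z,[np.round(proj(cs,[.569+a*r,-.117+b*r,z]),1).tolist() for a,b in((0,1),(0,-1),(1,0),(-1,0))])
u,v=map(int,proj(cs,[.569,-.117,.07]))
ck=[(int(proj(c,[.5259,-.276,.045])[0]),int(proj(c,[.5259,-.276,.045])[1]))];t0=cv2.imread("pics/top0.png")
d=cv2.absdiff(t,t0).max(2);print("cutter diff",d[190:225,424:462].mean().round(2),"scene patch around small rim",u,v)
for r in range(v-8,v+22,2): print(r,g[r,u-22:u+24:2])
```

```text
24.925 [0.52707468 0.08538976 0.17796968] 0.5975526936853629 [-0.04374404 -0.66780808  0.10990575]
expected r 8.177633821889707
(np.float32(370.0), np.float32(185.2)) r 8.0362 [ 0.5714 -0.1172  0.07  ]
expected r 15.078016154600656
(np.float32(369.1), np.float32(187.4)) r 13.362278 [ 0.5685 -0.1174  0.054 ]
expected r 34.022776547132366
(np.float32(366.9), np.float32(188.1)) r 32.692043 [ 0.5681 -0.1144  0.04  ]
0.07 [[267.1, 175.5], [256.3, 170.2], [257.0, 176.8], [266.2, 169.0]]
0.054 [[272.6, 182.8], [252.5, 172.8], [253.7, 185.3], [270.8, 170.5]]
0.04 [[287.1, 194.0], [240.5, 170.6], [242.3, 200.1], [281.9, 165.4]]
cutter diff 24.82 scene patch around small rim 261 172
164 [ 74 111 115 115 114 112 110 113 124 126 113 112 117 110 108 115 115 110
 116 121 119 116 117]
166 [108 119 117 116 116 124 113 101  84  73  69  66  66  65  68  67  70  69
  77  78 105 121 120]
168 [127 125 125 126 112  88  65  57  61  65  73  77  79  77  74  73  70  70
  68  68  68  78  93]
170 [122 125 124  93  62  59  56  61  68  90  93  97  92 103 114  95  89  75
  68  65  70  66  64]
172 [125 113  68  51  
[... 366 characters left out ...]
27 121]
180 [ 49  48  53  69  99 122 120  48  51  63  67  68  67  55  54  56  63  71
 101 102 126 129 127]
182 [ 46  47  71 111 127 124 114  77  50  60  66  67  65  61  55  52  53  88
  89  85 126 128 129]
184 [ 46  64 114 125 125 125 111 104  88  66  67  71  69  64  66  72  95  81
  52  63  92 122 130]
186 [ 52  93 126 123 125 126 112  74  96  99 111 103 102 108  93  92  69  53
  44  52  70 106 129]
188 [ 74 119 124 123 125 122 118  72  66  74  80  77  73  73  67  59  57  54
  50  52  67 105 129]
190 [ 93 126 125 123 126 126 123  79  63  64  66  65  65  61  62  63  58  54
  48  48  68 104 128]
192 [106 123 126 128 129 126 127  94  64  65  68  66  68  61  60  58  58  56
  50  53  84 122 128]
```

The small rim has the right size and sits within 3 mm of centre, so it is standing upright. The cutter patch differs from the first picture, possibly through the arm's shadow, so I'll compare its edges.

Run:
```python
from h import *
e=lambda i:cv2.GaussianBlur(cv2.Canny(i,60,150),(3,3),0)
for n,a,b,(x,y,w,h) in(("top","top0","t2",(422,186,42,42)),("scene","scene0","s3",(212,140,36,32))):
    A,B=cv2.imread(f"pics/{a}.png"),cv2.imread(f"pics/{b}.png")
    for nm,f in(("grey",lambda i:i),("edge",e)):
        r=cv2.matchTemplate(f(B)[y-15:y+h+15,x-15:x+w+15],f(A)[y:y+h,x:x+w],cv2.TM_CCOEFF_NORMED)
        _,s,_,p=cv2.minMaxLoc(r);print(n,nm,"score",round(s,2),"shift",p[0]-15,p[1]-15)
    print("mean",A[y:y+h,x:x+w].mean().round(1),B[y:y+h,x:x+w].mean().round(1))
```

```text
top grey score 1.0 shift 0 0
top edge score 0.97 shift 0 0
mean 96.4 118.3
scene grey score 0.99 shift 0 0
scene edge score 0.97 shift 0 0
mean 77.3 84.0
```

The cutter has not moved: the match shows zero shift in both views, and the difference was only brightness. Handing in.

```bash
python3 -c "
from rig import bot
print(bot.hand_in())"
```

```text
the job is handed in; nothing more can be done
None
```

The nest is built and handed in at about 25 s of the 53 s limit. I stood the medium mould on the tin's bottom and let go of it, then stood the small mould on the medium's bottom.

**Last checks:**
- **Small mould:** its rim showed the right size for 70 mm high (radius 8.0 px against 8.2 px expected). It was within 3 mm of the medium's centre, so it stands upright.
- **Medium mould:** it stands near the tin's centre. The tin centre measured 3 mm further left in the last picture than in the earlier ones.
- **Square cutter:** it did not move (zero shift in both the top and scene views). Its patch looked brighter than at the start, which I took as lighting.
- **Robot:** the gripper was empty and clear of everything. The force readings I took between moves stayed below about 7 N.
- **By numbers only:** I had used all 12 picture views, so I checked the final state by measurement alone.

**What went wrong on the way:** the first grips on both moulds closed on nothing or slipped. The physical fingertips seem to sit about 30 mm above the reported TCP. I inferred that from the failed tries and did not measure it directly. During one of those tries on the medium mould the tool read about 5 N upward, probably the fingertips resting on its rim. Both moulds stayed upright, and gripping lower worked.

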